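# Seat the build plate and set the gap gauge under the print head

### The arm

A 6-joint arm with a two-finger parallel gripper is mounted at the origin on the work surface. World frame = base frame: x ahead of the robot, y to its left, z up, the work surface at z = 0. Lengths are in m, angles in degrees, forces in N, time in s.
With the tool pointing down it reaches from about 0.375 to 0.9 m from the base axis. Payload 3.1 kg.
Tool frame: the origin (TCP) lies at the very end of the fingers, on their centre line; the grasp point (between the pads) lies 19 mm behind it; x points along the fingers, z is the direction in which the jaws open and shut, and the axes are right-handed (so a half turn about x gives the same grasp; the last joint's range is limited). The gripper opens to 87 mm and grips with 3 to 60 N. Pads are 19 mm wide; open, the fingers measure 117 mm over their backs; the gripper's body (75 mm by 190 mm) begins 51 mm behind the grasp point.
Start: joints at [-77.55, 30.224, 82.088, -0, 67.689, -10.227], TCP at [0.241, -0.577, 0.223] pointing down, gripper open.
Joint ranges: [-176.69, 176.69], [-43.24, 126.21], [12.49, 139.97], [-82, 262], [0, 151.66], [-163.58, 163.58]. Speed limits (degrees/s): [159.86, 159.86, 180, 180, 180, 180].

### API

Orientations are given as a 3x3 rotation matrix whose columns are the frame's x, y, z axes.
In Python, from rig import bot gives the robot as it stands.
- The arm moves only by the tool send_rows, never from a script. Its arguments are lists of equal length, an entry for each row: "fingers": the opening, from 0 (shut) to 1 (fully open); "dp": the shift along the world's x, y, z in mm, a list of three; "turn": the turn, a rotation vector about the world's x, y, z in rad, a list of three. In form: {"fingers": [fingers, ...], "dp": [[tx, ty, tz], ...], "turn": [[rx, ry, rz], ...]}. A call has 1 to 10 rows; each row is the pose to reach, as a shift and turn from the pose measured when the call began; what a row does not reach only later rows make up. A row lasts 1/12 s, in which the tool goes at most 41.7 mm and 7.16 degrees, less where a joint would pass 70% of its speed; a pose out of reach is approached as far as the arm can. A call with a gripper value outside its range is refused whole. The fingers move at their own pace and stop on an object; the grip force is fixed at half the most. Time passes only in rows, so rows that repeat a pose let the fingers close. It gives the time, the measured TCP pose, the force and the opening at its end, in the units of the state.
- bot.read_state(): the state, without advancing time (a new reading comes with each control period).
- bot.capture(name): name is "side" or "top"; returns a dict with "img" (420x560x3 uint8, blue, green, red), "z_map" (420x560 float32, m along the optical axis (not along the pixel's ray), 0 where there is no reading), "mtx" (3x3 intrinsics, pixels), "origin" and "orientation" of the camera in the world. Camera axes: x right, y up, looking along -z (the intrinsics and any distortion apply to the point x, -y, -z); pixel columns grow to the right and rows downward; lengths in m; the calibration is good to about 2 mm. A picture is of the moment at which its call begins.
- bot.hand_in(): hands the job in, once; it reports no verdict.
The state is a dict: "time_s": time; "joint_positions": joint angles; "qvel": joint speeds; "tau": joint torques, N m; "position": TCP position; "tcp_rot": TCP orientation; "force": force on the tool from outside, world axes, zero at the start; "moment": the same for the moment, N m; "opening": opening from 0.0 (shut) to 1.0 (fully open).
Only numpy, scipy, OpenCV 4.12 (cv2) and the standard library are available. Lean on these libraries where they do the work, as an engineer would, in place of code of your own. Each camera call takes 0.05 s, during which the arm holds its last target.

### The job

Pick up the thin-bladed gap gauge by its upright handle and, with it, nudge the loose white build plate into the square corner of the printer bed until the plate lies flat against the stops on both edges; do not touch the plate with the fingers. Then lay the gauge's blade flat on the plate and slide it into the slot under the print head, gently, until you feel the sprung trip plate inside come fully home against its end stop. Let go and leave the gauge standing there with the trip plate held in and the plate still in its corner; do not disturb the thick-bladed gauge or the grey test print on the bed, and never lean hard on the printer.

Things in the scene. Friction and masses are not known exactly. Their poses are not given: they have to be found in the camera images.
- gauge_grip (a point): Gap gauge to use: 350 g, stands by itself; upright aluminium handle 16 mm wide (grip across this) by 30 mm along the blade, top 85 mm above the underside. Steel blade 5 mm thick, 26 mm wide, straight sides, from 15 mm behind the handle's axis to 105 mm ahead. This point: on the handle's axis, 50 mm above the underside; x along the blade towards the tip, z up.
- gauge_tip (a point): Middle of the tip edge of the thin blade, at the level of the gauge's underside: 105 mm ahead (+x) of the handle's axis and 50 mm below gauge_grip. Same axes.
- gauge: The thin gauge as a whole, the same object as gauge_grip and gauge_tip; origin on the handle's axis at the underside, 50 mm below gauge_grip.
- thick_gauge_grip (a point): A second gauge, not to be used: same shape, but its blade is 12 mm thick and does not fit the slot. Point on its handle's axis, 50 mm above its underside. The two gauges stand side by side on the bench, either way round.
- plate: Loose white build plate, 160 mm (its x) by 200 mm (its y), 5 mm thick, about 400 g, lying on the printer's dark bed. Origin at the centre of its underside, z up. It starts short of both pairs of stops by 10 to 25 mm, a little askew.
- printer: Small printer fixed to the bench. Origin on the bench under the bed, x and y along the bed's edges, z up. Bed top at z = 45 mm, x -145 to 145, y -155 to 185. Seated, the plate's centre is at x = 10, y = 0 mm, axes parallel. Black print head over the plate: x -33 to 33, y 20 to 85, top z 125 (flag to 144) mm. Column behind it: x -35 to 35, y 140 to 190, top z 195 mm.
- corner (a point): Where the plate's +x, +y corner belongs: printer x = 90, y = 100, z = 45 mm; printer's axes. Two stops have their faces at printer x = 90 mm (30 mm long, centred at y = -60 and 60), two at y = 100 mm (30 mm long, centred at x = -45 and 55); all are 10 mm high.
- slot_mouth (a point): Centre of the slot's mouth, at the level of the plate's top: printer x = 0, y = 20, z = 50 mm; printer's axes. The slot runs along +y under the head, 30 mm wide between cheeks (undersides 2 mm above the plate), roof 7.5 mm above the plate. The trip plate's upright face stands inside, 16 to 36 mm from the mouth, different each time and not given: feel for it.
- trip (a joint): Travel of the trip plate along the printer's +y, m: 0 = untouched, 0.006 = fully home on a hard stop. A light spring pushes it back: about 0.3 N at first, 0.9 N fully home. The gauge, standing flat on the build plate, holds it by its weight. A flag on top of the head moves with it.
- test_print_mid (a point): Centre of a small loose grey test print, 22 by 30 by 18 mm, 20 g, standing on the bed strip beyond the stops on the printer's +x side. Leave it alone.
Things that resemble listed ones, but are neither listed nor needed, are in the scene too. Leave any orange or purple look-alike of the gauge alone.

How it is judged (in metres and radians):
On the way, in this order (a step that is already met when the one before it is completed fails the run):
1. the build plate is nudged flat against both pairs of stops (x of plate in the frame of printer above 0.008 m and y of plate in the frame of printer above -0.002 m and z of plate in the frame of printer below 0.0475 m and angle between the x axis of plate and the x axis of printer, either way round below 0.025 rad), for 0.2 s.
2. the gauge's blade is in the slot, flat on the plate, and holds the trip plate fully home (all of step 1 and value of joint trip above 0.0045 m and y of gauge_tip in the frame of printer above 0.038 m and x of gauge_tip in the frame of printer between -0.006 and 0.006 m and z of gauge_tip in the frame of printer below 0.053 m and angle between gauge_tip's own z axis and vertical below 0.06 rad), for 0.2 s.
At the end, for the whole second after the job is handed in: The plate is flat, within 2 mm of both pairs of stops, square within 0.025 rad; the thin gauge stands free on it, upright within 0.06 rad, tip 18 mm or more inside the slot and within 6 mm of its centre, trip plate at least 4.5 mm in; the test print is within 15 mm of its start (all of step 2 and linear speed of plate below 0.01 m/s and distance of test_print_mid from where it was at the start of the episode below 0.015 m); the robot touches nothing.
It fails at once if the fingers or arm touch the build plate (contact force between any of the fingers, the arm and plate above 0.5 N).
It fails at once if the printer is pressed with more than 40 N by the gauge or the robot (contact force between any of gauge, the fingers, the arm and printer above 40 N).
It fails at once if the thick gauge or the test print is moved by more than 15 mm (distance of any of thick_gauge_grip, test_print_mid from where it was at the start of the episode above 0.015 m).
It also fails if it takes over 72 s, if anything falls off the work surface, if the arm or the gripper's body presses on something with over 40 N, if the wrist force passes 120 N, or if a joint passes its speed limit or range.

## Working session

There is one attempt and no reset: what is moved stays moved. The work goes in short steps, Python scripts to look and compute and a tool call to move; the robot and the scene stay as the last step left them, time stands still between calls to the robot, and variables do not carry over. Pictures are saved under pics/ and viewed, and the job is handed in when it is done.

Besides the shell and the picture viewer there is one more tool, called after "Request:" as name(argument=value, ...) on one line, values as JSON. send_rows: Moves the arm, as the interface text tells. Its arguments: {"type":"object","properties":{"fingers":{"type":"array","items":{"type":"number"}},"dp":{"type":"array","items":{"type":"array","items":{"type":"number"}}},"turn":{"type":"array","items":{"type":"array","items":{"type":"number"}}}},"required":["fingers","dp","turn"]}

```bash
ls; mkdir -p pics; python3 - <<'E'
from rig import bot
import cv2,numpy as np,pickle
s=bot.read_state();print(s)
for n in("side","top"):
    c=bot.capture(n);cv2.imwrite(f"pics/{n}0.png",c["img"]);pickle.dump(c,open(f"{n}0.pkl","wb"))
    print(n,c["mtx"],c["origin"],c["orientation"],[k for k in c])
E
```

```text
pics
{'time_s': 0.0, 'joint_positions': array([-7.75504443e+01,  3.02777249e+01,  8.21549215e+01, -1.46903783e-03,
        6.76890582e+01, -1.02262987e+01]), 'qvel': array([-0.01039465,  0.03998813, -0.07955494,  0.00744075,  0.15804054,
       -0.11057037]), 'tau': array([-2.01162334e-04, -4.40045035e+01, -1.76589310e+01,  6.32855552e-02,
        5.84521727e-02, -1.53975193e-04]), 'position': array([ 0.24082129, -0.57596216,  0.22159307]), 'tcp_rot': array([[-4.81085696e-04,  9.22696959e-01,  3.85525733e-01],
       [ 2.06908562e-03,  3.85525871e-01, -9.22694707e-01],
       [-9.99997744e-01,  3.53790525e-04, -2.09460999e-03]]), 'force': array([0.51129589, 0.56083278, 0.44742654]), 'moment': array([-0.0061181 , -0.0105886 , -0.04423797]), 'opening': 1.0001199845577349}
side [[422.42719331   0.         275.85125367]
 [  0.         422.42719331 210.59661909]
 [  0.           0.           1.        ]] [0.48357424 0.59109399 0.7355516 ] [[-0.99720142  0.05404    -0.05166246]
 [-0.07438809 -0.64819286  0.75783403]
 [ 0.00746611  0.75955625  0.65039878]] ['img', 'z_map', 'mtx', 'origin', 'orientation']
top [[516.12139909   0.         274.01200649]
 [  0.         516.12139909 210.95457309]
 [  0.           0.           1.        ]] [ 0.43269342 -0.21758411  1.34345771] [[-0.02392099  0.99724361 -0.07023516]
 [-0.99971238 -0.02374143  0.00339033]
 [ 0.00171351  0.07029606  0.9975247 ]] ['img', 'z_map', 'mtx', 'origin', 'orientation']
```

View pics/side0.png

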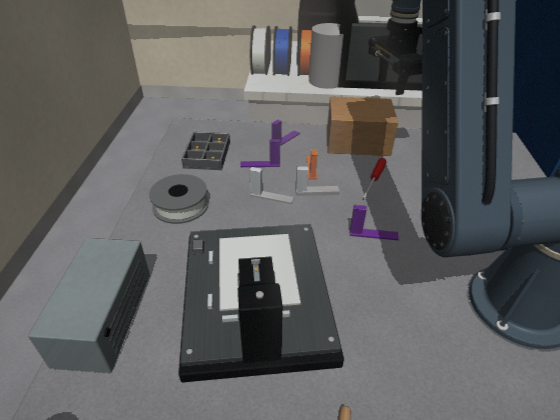

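View pics/top0.png

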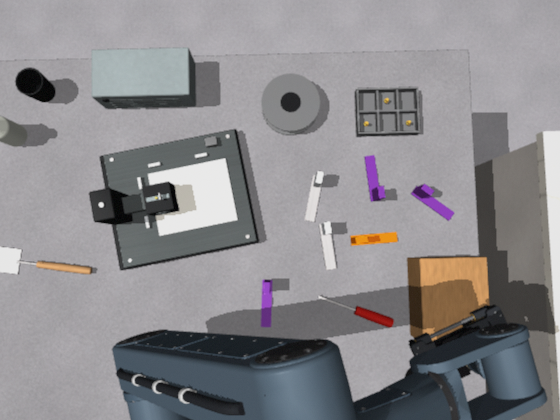

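```bash
cat > h.py <<'E'
import numpy as np,cv2,pickle
def ray(c,u,v):
    K=c["mtx"];R=np.array(c["orientation"]);u=np.asarray(u,float);v=np.asarray(v,float)
    d=np.stack([(u-K[0,2])/K[0,0],-(v-K[1,2])/K[1,1],-np.ones_like(u)],-1)
    return d@R.T
def onz(c,u,v,z):
    d=ray(c,u,v);o=np.array(c["origin"]);return o+d*((z-o[2])/d[...,2])[...,None]
def cloud(c):
    h,w=c["z_map"].shape;v,u=np.mgrid[:h,:w]
    return np.array(c["origin"])+ray(c,u,v)*c["z_map"][...,None]
def proj(c,p):
    q=(np.asarray(p)-c["origin"])@np.array(c["orientation"]);K=c["mtx"]
    return np.stack([K[0,2]-K[0,0]*q[...,0]/q[...,2],K[1,2]+K[1,1]*q[...,1]/q[...,2]],-1)
E
python3 - <<'E'
from h import *
t=pickle.load(open("top0.pkl","rb"));s=pickle.load(open("side0.pkl","rb"))
a=cv2.resize(s["img"][155:215,235:355],None,fx=6,fy=6,interpolation=2)
b=cv2.resize(t["img"][160:280,290:350],None,fx=5,fy=5,interpolation=2)
cv2.imwrite("pics/ca.png",a);cv2.imwrite("pics/cb.png",b)
cv2.imwrite("pics/cp.png",cv2.resize(t["img"][120:280,85:265],None,fx=3.7,fy=3.7,interpolation=2))
cv2.imwrite("pics/cs.png",cv2.resize(s["img"][215:375,175:345],None,fx=3.7,fy=3.7,interpolation=2))
E
```

```text
(no output)
```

View pics/ca.png

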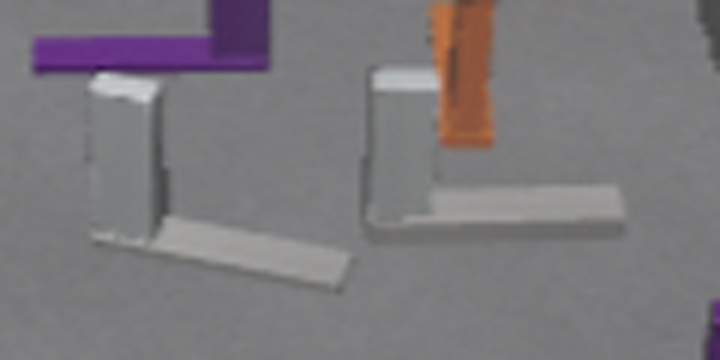

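View pics/cb.png

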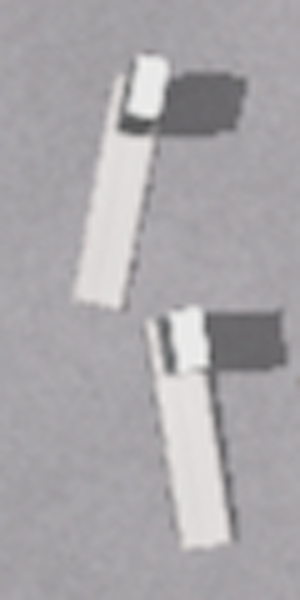

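View pics/cp.png

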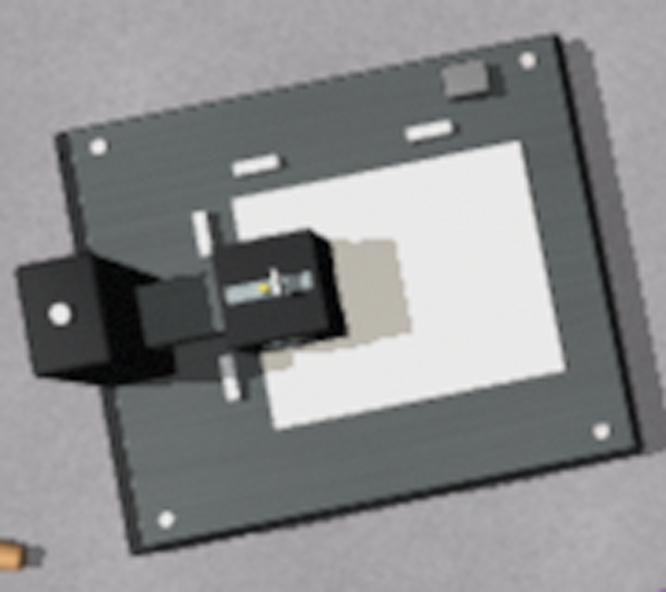

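View pics/cs.png

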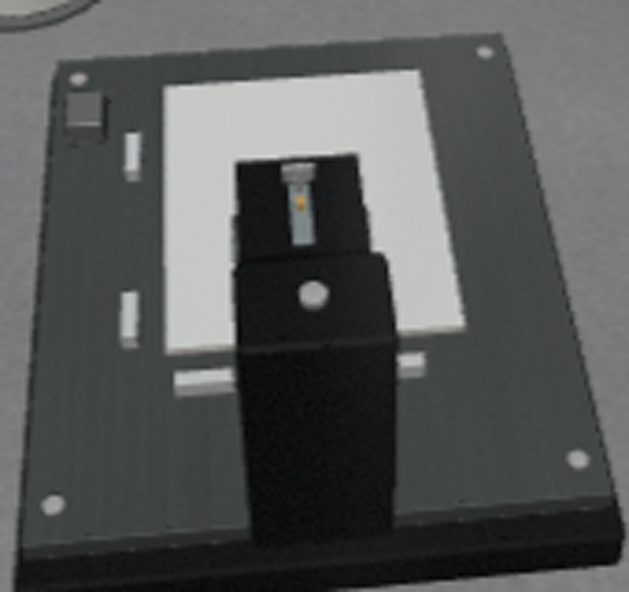

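```bash
python3 - <<'E'
from h import *
t=pickle.load(open("top0.pkl","rb"));s=pickle.load(open("side0.pkl","rb"))
for nm,c in(("top",t),("side",s)):
    P=cloud(c);print(nm,"valid",(c["z_map"]>0).mean())
    # blade heights: gray-bright mask
    hsv=cv2.cvtColor(c["img"],cv2.COLOR_BGR2HSV)
    z=P[...,2]; X=P[...,0];Y=P[...,1]
    roi=(np.zeros_like(z)>1); 
    if nm=="top": roi[160:280,295:345]=1
    else: roi[160:210,240:345]=1
    m=roi&(z>0.003)&(c["z_map"]>0)&(hsv[...,1]<60)
    n,l,st,ce=cv2.connectedComponentsWithStats(m.astype(np.uint8))
    for i in range(1,n):
        if st[i,4]<40: continue
        q=P[l==i];low=q[q[:,2]<0.03]
        print(i,st[i],"low z pct",np.percentile(low[:,2],[25,50,75,90]),"top z",np.percentile(q[:,2],98))
        for nmn,qq in(("top",q[q[:,2]>0.078]),("low",low)):
            if len(qq)<5: continue
            r=cv2.minAreaRect((qq[:,:2]*1000).astype(np.float32));print("  ",nmn,len(qq),r,qq.mean(0))
    bench=P[(abs(z)<0.02)&(c["z_map"]>0)];print("bench z",np.median(bench[:,2]))
# bed
    bed=(abs(z-0.045)<0.012)&(c["z_map"]>0)
    n,l,st,ce=cv2.connectedComponentsWithStats(bed.astype(np.uint8))
    i=1+np.argmax(st[1:,4]);q=P[l==i];print("bed",st[i],np.median(q[:,2]),cv2.minAreaRect((q[:,:2]*1000).astype(np.float32)))
E
```

```text
top valid 0.9958460884353741
47 [305 170  21  53 451] low z pct [0.004294   0.00552876 0.00727329 0.00985745] top z 0.08791477468490005
   top 81 ((603.7801513671875, -336.0018310546875), (15.817729949951172, 30.70248794555664), 77.89064025878906) [ 0.60330284 -0.33596734  0.0853276 ]
   low 344 ((565.5217895507812, -330.07989501953125), (38.05733871459961, 139.6770477294922), 78.73065185546875) [ 0.55272728 -0.3251235   0.00640888]
178 [319 221  19  50 531] low z pct [0.00994001 0.01186177 0.01404801 0.015852  ] top z 0.0881530213411517
   top 84 ((478.9082336425781, -352.54656982421875), (29.621688842773438, 16.11239242553711), 8.968071937561035) [ 0.47907667 -0.3520723   0.08495042]
   low 424 ((433.8703918457031, -359.12213134765625), (125.85128784179688, 39.85781478881836), 2.5418217182159424) [ 0.42559544 -0.35848377  0.01180915]
bench z 5.766611174595759e-05
bed [  103   129   154   138 13433] 0.046096883977533754 ((563.3908081054688, 18.707901000976562), (295.1669616699219, 348.88934326171875), 10.048654556274414)
side valid 0.9958843537414966
19 [249 167  45  36 550] low z p
[... 269 characters left out ...]
55469), (35.84181213378906, 119.68457794189453), 75.299072265625) [ 0.56438129 -0.32131092  0.00857136]
20 [293 166  47  30 608] low z pct [0.00901445 0.01202765 0.01333079 0.01825411] top z 0.08588313821792504
   top 62 ((478.5744323730469, -348.735595703125), (28.649871826171875, 20.133726119995117), 10.993358612060547) [ 0.47810422 -0.34670703  0.08378834]
   low 380 ((461.9118957519531, -378.5329895019531), (107.67652130126953, 169.6372528076172), 46.908321380615234) [ 0.43543976 -0.3504431   0.01197576]
bench z 0.0005965048305287546
bed [  180   224   161   142 14640] 0.04586270882762383 ((564.2625732421875, 21.884078979492188), (290.4772644042969, 348.0981750488281), 10.05463981628418)
```

```bash
cat > bed.py <<'E'
from h import *
def edges(c,mask,zp,rect,cutends=0.15,band=12):
    """rect=minAreaRect guess in mm; fit a line to boundary pts of each side on plane zp"""
    m=mask.astype(np.uint8)
    cs,_=cv2.findContours(m,cv2.RETR_EXTERNAL,cv2.CHAIN_APPROX_NONE)
    ct=max(cs,key=cv2.contourArea)[:,0,:]
    p=onz(c,ct[:,0],ct[:,1],zp)[:,:2]*1000
    return p
def fitside(p,ctr,ang,axis,sign,half,other,band=10):
    # local coords
    R=np.array([[np.cos(ang),np.sin(ang)],[-np.sin(ang),np.cos(ang)]])
    q=(p-ctr)@R.T
    k=(abs(q[:,axis]-sign*half)<band)&(abs(q[:,1-axis])<other*0.85)
    l=q[k].astype(np.float32)
    vx,vy,x0,y0=cv2.fitLine(l,cv2.DIST_HUBER,0,.01,.01).ravel()
    d=np.array([vx,vy]); 
    if axis==0:
        t=-y0/vy; return x0+t*vx, np.degrees(-vx/vy), k.sum()
    t=-x0/vx; return y0+t*vy, np.degrees(vy/vx), k.sum()
E
python3 - <<'E'
from bed import *
for nm in("top","side"):
    c=pickle.load(open(nm+"0.pkl","rb"));P=cloud(c);z=P[...,2]
    m=(z>0.038)&(c["z_map"]>0)
    n,l,st,ce=cv2.connectedComponentsWithStats(m.astype(np.uint8))
    i=l[200,200] if nm=="top" else l[240,310]
    p=edges(c,l==i,0.045,None)
    ctr=np.array([564,20.]);a=np.radians(10)
    for ax,sg,h,o in((0,1,145,170),(0,-1,145,170),(1,1,170,145),(1,-1,170,145)):
        print(nm,"bed",ax,sg,fitside(p,ctr,a,ax,sg,h,o))
    # plate: bright
    hsv=cv2.cvtColor(c["img"],cv2.COLOR_BGR2HSV)
    w=(hsv[...,2]>150)&(hsv[...,1]<60)&(z>.04)&(z<.06)
    n,l,st,ce=cv2.connectedComponentsWithStats(w.astype(np.uint8));i=1+np.argmax(st[1:,4])
    p=edges(c,l==i,0.05,None);print(" plate",st[i],cv2.minAreaRect(p.astype(np.float32)))
    # gauge
    if nm=="top":
        roi=np.zeros(z.shape,bool);roi[165:226,300:328]=1
        V=hsv[...,2]
        b=roi&(V>170)
        ys,xs=np.where(b); 
        ht=b&(z>.06); bl=b&(z<.02)
        for q,zz in((ht,.085),(bl,.005)):
            v,u=np.where(q);pp=onz(c,u,v,zz)[:,:2]*1000
            print(" g",len(u),pp.mean(0),cv2.minAreaRect(pp.astype(np.float32)))
    else:
        roi=np.zeros(z.shape,bool);roi[160:208,244:296]=1
        v,u=np.where(roi&(hsv[...,2]>140)&(z<.012)&(z>.002));pp=onz(c,u,v,.005)[:,:2]*1000
        print(" g",len(u),pp.mean(0),cv2.minAreaRect(pp.astype(np.float32)))
        v,u=np.where(roi&(z>.078)&(hsv[...,2]>140));pp=onz(c,u,v,.085)[:,:2]*1000
        print(" g",len(u),pp.mean(0),cv2.minAreaRect(pp.astype(np.float32)))
E
```

```text
top bed 0 1 (np.float32(143.82408), np.float32(0.13752359), np.int64(115))
top bed 0 -1 (np.float32(-143.35811), np.float32(0.17764445), np.int64(113))
top bed 1 1 (np.float32(164.35083), np.float32(0.1820174), np.int64(73))
top bed 1 -1 (np.float32(-172.85805), np.float32(0.06271824), np.int64(95))
 plate [ 148  158   90   78 4299] ((565.2861938476562, -16.427520751953125), (161.56793212890625, 200.7944793701172), 10.198894500732422)
 g 102 [ 580.7848964  -336.91629287] ((549.797607421875, -327.0326843261719), (134.01513671875, 41.43699264526367), 2.8807973861694336)
 g 635 [ 537.87757845 -324.10810436] ((558.4672241210938, -325.8410949707031), (70.19949340820312, 141.57937622070312), 88.21574401855469)
side bed 0 1 (np.float32(144.32892), np.float32(0.11165757), np.int64(111))
side bed 0 -1 (np.float32(-142.93025), np.float32(0.18894853), np.int64(106))
side bed 1 1 (np.float32(172.3793), np.float32(0.12227276), np.int64(140))
side bed 1 -1 (np.float32(-168.59978), np.float32(0.18490082), np.int64(102))
 plate [ 220  234   80   76 3292] ((564.7330932617188, -15.054161071777344), (158.35032653808594, 200.5829620361328), 10.192179679870605)
 g 195 [ 547.61438886 -321.24844836] ((557.2720947265625, -324.080322265625), (25.512407302856445, 114.75931549072266), 77.13140106201172)
 g 44 [ 602.6173351  -332.17333587] ((603.4579467773438, -329.5343933105469), (22.726774215698242, 29.998987197875977), 78.75889587402344)
```

```bash
python3 - <<'E'
from bed import *
c=pickle.load(open("top0.pkl","rb"));P=cloud(c);z=P[...,2];g=c["img"].min(2)
print(g[170:225:4,300:328:3])
roi=np.zeros(z.shape,bool);roi[188:222,302:324]=1
b=roi&(g>190);v,u=np.where(b);pp=onz(c,u,v,.005)[:,:2]*1000
print(len(u),pp.mean(0),cv2.minAreaRect(pp.astype(np.float32)),cv2.fitLine(pp.astype(np.float32),2,0,.01,.01).ravel())
roi[:]=0;roi[166:190,312:326]=1
v,u=np.where(roi&(g>150)&(z>.06));pp=onz(c,u,v,.085)[:,:2]*1000
print(len(u),pp.mean(0),cv2.minAreaRect(pp.astype(np.float32)))
E
```

```text
[[160 163 160 161 161 156 164 158 163 163]
 [163 161 163 160 163 150 232 233 158 133]
 [164 162 159 159 179 122 232 232 103 103]
 [162 163 161 161 215 155 226 202 103 106]
 [159 164 160 161 218 135 102 121 105 102]
 [158 162 162 161 221 221 220 134 164 165]
 [161 162 159 199 219 222 220 166 160 161]
 [163 167 169 219 218 220 187 166 163 159]
 [160 166 166 219 217 219 160 161 164 167]
 [165 166 171 218 219 219 158 171 168 163]
 [167 170 190 215 219 220 167 169 170 162]
 [170 170 210 215 219 188 171 169 168 167]
 [166 166 216 216 220 160 168 162 168 165]
 [166 167 168 164 167 156 166 167 203 225]]
323 [ 543.11728413 -321.33303838] ((543.4349975585938, -321.04693603515625), (25.507137298583984, 88.21504974365234), 77.11026763916016) [ 9.7605038e-01 -2.1754463e-01  5.4311731e+02 -3.2133304e+02]
87 [ 602.94062965 -335.36359475] ((602.7667846679688, -335.4326477050781), (16.367448806762695, 31.58253288269043), 77.08155059814453)
```

```bash
python3 - <<'E'
from bed import *
c=pickle.load(open("top0.pkl","rb"));P=cloud(c)
for uv in((430,270),(470,270),(374,180),(430,190),(372,240),(267,290)): print(uv,P[uv[1],uv[0]])
E
```

```text
(430, 270) [ 0.37035989 -0.58710721  0.11701773]
(470, 270) [ 0.36815096 -0.68126977  0.11819253]
(374, 180) [ 0.60200733 -0.48555736  0.00286763]
(430, 190) [ 0.56368879 -0.60552943  0.08512559]
(372, 240) [ 0.4455047  -0.47435266  0.00355884]
(267, 290) [ 0.32987389 -0.20028146  0.0817591 ]
```

Request:
send_rows(fingers=[1,1,1,1,1,1,1,1,1,1], dp=[[0,0,10],[20,10,20],[50,30,20],[80,50,20],[110,70,20],[140,90,20],[170,110,20],[200,130,20],[230,150,20],[260,170,20]], turn=[[0,0,0.12],[0,0,0.24],[0,0,0.36],[0,0,0.48],[0,0,0.6],[0,0,0.72],[0,0,0.84],[0,0,0.96],[0,0,1.08],[0,0,1.2]])

```text
time_s: 0.93
position: [0.5019, -0.4045, 0.2412]
tcp_rot: [[-0.003, -0.031, 1.0], [0.001, 1.0, 0.031], [-1.0, 0.001, -0.003]]
force: [0.8, -1.0, 0.1]
opening: 1.001
```

Request:
send_rows(fingers=[1,1,1,1,1,1,1,1,1,1], dp=[[15,10,0],[30,20,0],[50,35,-10],[70,50,-20],[85,60,-40],[101,71,-60],[101,71,-80],[101,71,-100],[101,71,-110],[101,71,-120]], turn=[[0,0,0.12],[0,0,0.24],[0,0,0.36],[0,0,0.48],[0,0,0.6],[0,0,0.72],[0,0,0.84],[0,0,0.96],[0,0,1.08],[0,0,1.2]])

```text
time_s: 1.77
position: [0.6021, -0.3325, 0.1188]
tcp_rot: [[-0.005, -0.945, 0.327], [-0.0, 0.327, 0.945], [-1.0, 0.005, -0.002]]
force: [0.2, 0.3, -0.3]
opening: 1.006
```

Request:
send_rows(fingers=[1,1,1,1,1,1,1,1], dp=[[1,-1,-15],[1,-1,-30],[1,-1,-45],[1,-1,-60],[1,-1,-75],[1,-1,-86],[1,-1,-93],[1,-1,-94]], turn=[[0,-0.005,0.06],[0,-0.005,0.112],[0,-0.005,0.112],[0,-0.005,0.112],[0,-0.005,0.112],[0,-0.005,0.112],[0,-0.005,0.112],[0,-0.005,0.112]])

```text
time_s: 2.43
position: [0.6021, -0.3327, 0.0229]
tcp_rot: [[-0.003, -0.976, 0.22], [0.002, 0.22, 0.976], [-1.0, 0.003, 0.001]]
force: [-0.4, 0.1, 0.2]
opening: 0.999
```

```bash
python3 - <<'E'
from rig import bot
import cv2,numpy as np
for n in("side","top"):
    c=bot.capture(n)
    i=c["img"][130:230,220:340] if n=="side" else c["img"][150:270,280:380]
    cv2.imwrite(f"pics/{n}1.png",cv2.resize(i,None,fx=5,fy=5,interpolation=2))
E
```

```text
(no output)
```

View pics/side1.png

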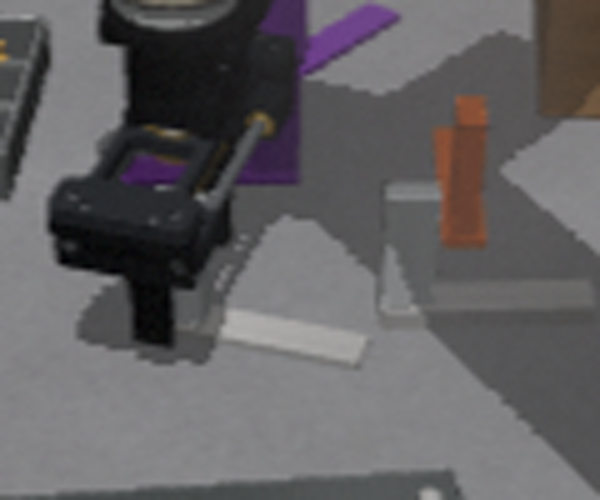

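The fingers straddle the thin gauge's handle (crop 190,300), and the thick gauge stands clear on the right. Closing.

Request:
send_rows(fingers=[0.6,0.3,0.1,0.1,0.1,0.1,0.1,0.1], dp=[[0,0,0],[0,0,0],[0,0,0],[0,0,0],[0,0,0],[0,0,0],[0,0,0],[0,0,0]], turn=[[0,0,0],[0,0,0],[0,0,0],[0,0,0],[0,0,0],[0,0,0],[0,0,0],[0,0,0]])

```text
time_s: 3.2
position: [0.6032, -0.3335, 0.0247]
tcp_rot: [[0.0, -0.976, 0.22], [-0.0, 0.22, 0.976], [-1.0, -0.0, -0.0]]
force: [0.1, 0.3, 0.8]
opening: 0.481
```

Request:
send_rows(fingers=[0,0,0,0,0,0,0,0,0,0], dp=[[0,0,0],[0,0,0],[0,0,0],[0,0,0],[0,0,0],[0,0,0],[0,0,0],[0,0,0],[0,0,0],[0,0,0]], turn=[[0,0,0],[0,0,0],[0,0,0],[0,0,0],[0,0,0],[0,0,0],[0,0,0],[0,0,0],[0,0,0],[0,0,0]])

```text
time_s: 4.03
position: [0.6031, -0.3334, 0.0246]
tcp_rot: [[-0.0, -0.976, 0.22], [-0.0, 0.22, 0.976], [-1.0, 0.0, -0.0]]
force: [-0.7, 0.7, -1.4]
opening: 0.177
```

Request:
send_rows(fingers=[0,0,0,0,0,0,0,0,0,0], dp=[[0,0,0],[0,0,2],[0,0,10],[0,0,30],[0,0,60],[0,0,90],[0,20,110],[-10,40,120],[-25,60,120],[-40,80,120]], turn=[[0,0,0],[0,0,0],[0,0,0],[0,0,0],[0,0,0],[0,0,0],[0,0,-0.1],[0,0,-0.2],[0,0,-0.3],[0,0,-0.4]])

```text
time_s: 4.87
position: [0.5632, -0.253, 0.1463]
tcp_rot: [[0.002, -0.81, 0.586], [-0.002, 0.586, 0.81], [-1.0, -0.003, 0.0]]
force: [-0.3, -0.2, -3.8]
opening: 0.178
```

Request:
send_rows(fingers=[0,0,0,0,0,0,0,0,0,0], dp=[[-10,20,0],[-20,40,0],[-35,65,0],[-50,90,0],[-65,115,0],[-80,140,0],[-95,165,0],[-108,190,0],[-108,200,0],[-108,203,0]], turn=[[0,0,-0.1],[0,0,-0.2],[0,0,-0.3],[0,0,-0.4],[0,0,-0.5],[0,0,-0.6],[0,0,-0.7],[0,0,-0.75],[0,0,-0.77],[0,0,-0.77]])

```text
time_s: 5.7
position: [0.4534, -0.0478, 0.1467]
tcp_rot: [[-0.001, -0.176, 0.984], [-0.002, 0.984, 0.176], [-1.0, -0.002, -0.001]]
force: [0.7, 0.1, -3.5]
opening: 0.181
```

```bash
python3 - <<'E'
from rig import bot
import cv2,numpy as np,pickle
s=bot.read_state();print(s["position"],s["tcp_rot"],s["force"],s["opening"])
for n in("side","top"):
    c=bot.capture(n);pickle.dump(c,open(f"{n}2.pkl","wb"))
    cv2.imwrite(f"pics/{n}2.png",c["img"])
E
```

```text
[ 0.45344751 -0.04783979  0.14669668] [[-0.00102352 -0.17563239  0.98445529]
 [-0.00201412  0.98445417  0.1756301 ]
 [-0.99999745 -0.00180305 -0.00136136]] [ 0.74065876  0.1204638  -3.49873532] 0.18096296771174342
```

View pics/side2.png

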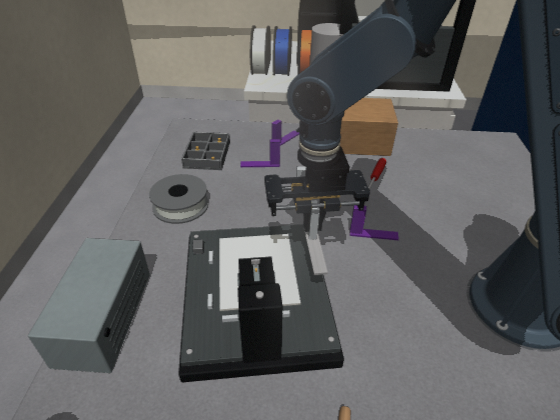

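View pics/top2.png

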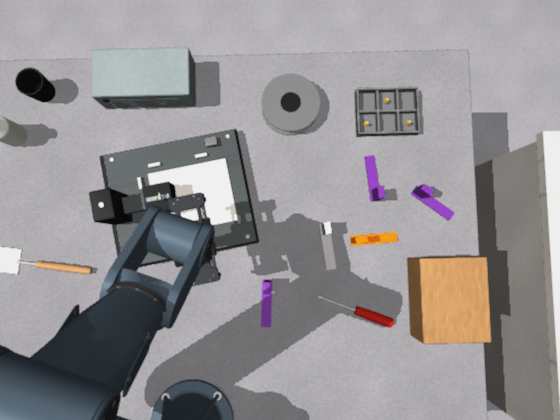

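```bash
cat > gm.py <<'E'
from h import *
def blade(c,pos,R,zoff=0.0246,png=None,thr=120):
    """find held blade in side view; compare with expected from tool"""
    b=-np.array(R)[:,1]*-1; b=np.array([R[0][1],R[1][1],0.]); n=np.array([b[1],-b[0],0])
    zt=pos[2]-zoff+0.005
    h=np.array([pos[0],pos[1],zt])
    pts=[h+b*105e-3+n*.013,h+b*105e-3-n*.013,h+b*.015-n*.013,h+b*.015+n*.013]
    q=proj(c,np.array(pts));return q,zt,b,n
E
python3 - <<'E'
from gm import *
from rig import bot
s=bot.read_state();c=pickle.load(open("side2.pkl","rb"))
q,zt,b,n=blade(c,s["position"],s["tcp_rot"]);print(q)
u0,v0=q.min(0).astype(int)-25;u1,v1=q.max(0).astype(int)+25
i=c["img"].copy();f=5
im=cv2.resize(i[v0:v1,u0:u1],None,fx=f,fy=f,interpolation=2)
for p in q: cv2.circle(im,tuple(int(x) for x in ((p-[u0,v0]+.5)*f)),3,(0,0,255),-1)
cv2.imwrite("pics/b2.png",im);print(u0,v0,im.shape)
E
```

```text
[[311.99594805 272.2718621 ]
 [325.52543858 271.27581472]
 [317.1858726  238.22751271]
 [304.69555944 239.06403065]]
279 213 (420, 355, 3)
```

View pics/b2.png

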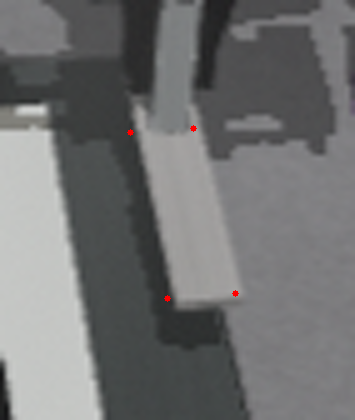

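Request:
send_rows(fingers=[0,0,0,0,0,0,0,0], dp=[[0,0,-15],[0,0,-30],[0,0,-45],[0,0,-60],[0,0,-70],[0,0,-74],[0,0,-75.5],[0,0,-75.5]], turn=[[0,0,0],[0,0,0],[0,0,0],[0,0,0],[0,0,0],[0,0,0],[0,0,0],[0,0,0]])

```text
time_s: 6.47
position: [0.4568, -0.0508, 0.0713]
tcp_rot: [[0.003, -0.175, 0.985], [-0.004, 0.985, 0.175], [-1.0, -0.005, 0.002]]
force: [-0.2, 0.2, -2.3]
opening: 0.177
```

Request:
send_rows(fingers=[0,0,0,0,0,0,0,0], dp=[[3,0.5,0],[6,1,0],[9,1.6,0],[12,2.1,0],[15,2.7,0],[18,3.2,0],[20,3.6,0],[20,3.6,0]], turn=[[0,0,0],[0,0,0],[0,0,0],[0,0,0],[0,0,0],[0,0,0],[0,0,0],[0,0,0]])

```text
time_s: 7.13
position: [0.4773, -0.0472, 0.0714]
tcp_rot: [[0.003, -0.176, 0.984], [-0.004, 0.984, 0.176], [-1.0, -0.005, 0.003]]
force: [-0.6, -0.4, -2.8]
opening: 0.182
```

```bash
python3 - <<'E'
from rig import bot
import cv2,numpy as np,pickle
s=bot.read_state();print(s["position"],s["tcp_rot"],s["force"],s["opening"])
c=bot.capture("side");pickle.dump(c,open("side3.pkl","wb"))
cv2.imwrite("pics/side3.png",cv2.resize(c["img"][200:350,180:345],None,fx=4,fy=4,interpolation=2))
E
```

```text
[ 0.47725825 -0.04715781  0.07137237] [[ 0.00347887 -0.17567987  0.9844412 ]
 [-0.00433326  0.98443527  0.17569412]
 [-0.99998456 -0.00487706  0.00266346]] [-0.57289306 -0.3668118  -2.7656172 ] 0.18237339304623448
```

View pics/side3.png

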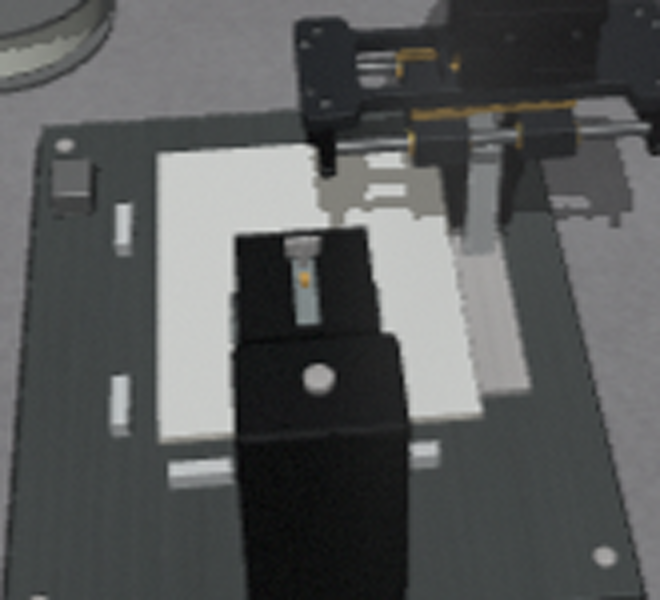

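Request:
send_rows(fingers=[0,0,0,0,0,0,0,0], dp=[[1.5,0.3,0],[3,0.5,0],[4.5,0.8,0],[6,1,0],[7.5,1.3,0],[9,1.6,0],[10,1.8,0],[10,1.8,0]], turn=[[0,0,0],[0,0,0],[0,0,0],[0,0,0],[0,0,0],[0,0,0],[0,0,0],[0,0,0]])

```text
time_s: 7.85
position: [0.4877, -0.0454, 0.0713]
tcp_rot: [[0.004, -0.176, 0.984], [-0.004, 0.984, 0.176], [-1.0, -0.005, 0.003]]
force: [-1.6, -0.1, -4.2]
opening: 0.18
```

Request:
send_rows(fingers=[0,0,0,0], dp=[[1,0.2,0],[2,0.4,0],[3,0.5,0],[3,0.5,0]], turn=[[0,0,0],[0,0,0],[0,0,0],[0,0,0]])

```text
time_s: 8.18
position: [0.4911, -0.0448, 0.0713]
tcp_rot: [[0.005, -0.175, 0.984], [-0.004, 0.984, 0.175], [-1.0, -0.005, 0.004]]
force: [-2.3, 0.1, -3.4]
opening: 0.182
```

```bash
python3 - <<'E'
from rig import bot
import cv2,numpy as np,pickle
s=bot.read_state();print(s["position"],s["tcp_rot"],s["force"],s["moment"],s["opening"])
c=bot.capture("side");pickle.dump(c,open("side4.pkl","wb"))
cv2.imwrite("pics/side4.png",cv2.resize(c["img"][200:350,180:345],None,fx=4,fy=4,interpolation=2))
E
```

```text
[ 0.49106987 -0.04482591  0.07126847] [[ 0.00496883 -0.17544817  0.98447613]
 [-0.00435747  0.98447514  0.17546998]
 [-0.99997816 -0.0051617   0.00412718]] [-2.32741173  0.14502872 -3.38510049] [-0.03430576  0.28640986  0.1150736 ] 0.1819637293875641
```

View pics/side4.png

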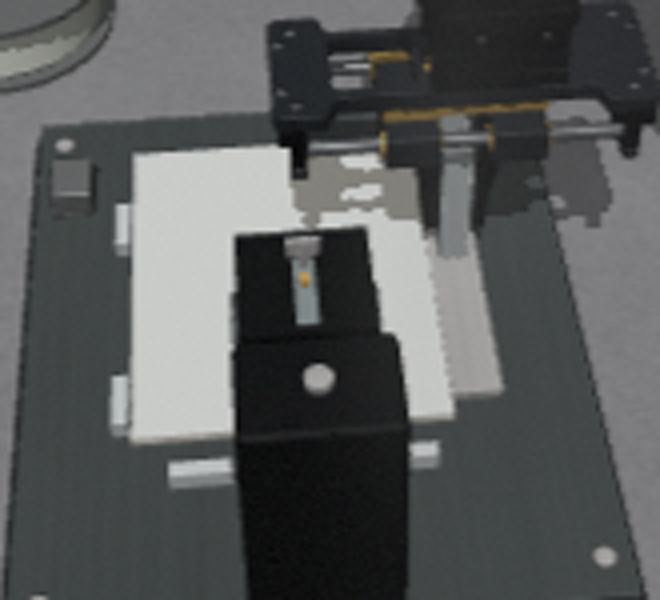

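Plate edge is now nearly on both x stops (crop 130,230 and 130,400). Feel for contact.

Request:
send_rows(fingers=[0,0,0,0], dp=[[0.5,0.1,0],[1,0.2,0],[1.5,0.3,0],[1.5,0.3,0]], turn=[[0,0,0],[0,0,0],[0,0,0],[0,0,0]])

```text
time_s: 8.57
position: [0.4921, -0.0445, 0.0713]
tcp_rot: [[0.004, -0.176, 0.984], [-0.004, 0.984, 0.176], [-1.0, -0.005, 0.003]]
force: [-3.3, -0.8, -1.0]
opening: 0.181
```

Request:
send_rows(fingers=[0,0,0,0], dp=[[0.5,0.1,0],[1,0.2,0],[1.5,0.3,0],[1.5,0.3,0]], turn=[[0,0,0],[0,0,0],[0,0,0],[0,0,0]])

```text
time_s: 8.9
position: [0.4922, -0.0444, 0.0712]
tcp_rot: [[0.001, -0.176, 0.984], [-0.004, 0.984, 0.176], [-1.0, -0.004, 0.0]]
force: [-5.3, -2.9, -0.2]
opening: 0.179
```

Request:
send_rows(fingers=[0,0,0,0,0,0,0,0,0,0], dp=[[-5,-0.9,0],[-10,-1.8,0],[-10,-1.8,5],[-7,-20,10],[-2,-45,10],[3,-75,10],[8,-105,10],[14,-135,10],[19,-165,10],[26,-206,10]], turn=[[0,0,0],[0,0,0],[0,0,0],[0,0,0],[0,0,0],[0,0,0],[0,0,0],[0,0,0],[0,0,0],[0,0,0]])

```text
time_s: 9.73
position: [0.5181, -0.25, 0.0815]
tcp_rot: [[0.001, -0.177, 0.984], [-0.003, 0.984, 0.177], [-1.0, -0.003, 0.0]]
force: [0.4, 0.7, -3.9]
opening: 0.182
```

Request:
send_rows(fingers=[0,0,0,0,0,0,0,0], dp=[[10,1,0],[25,4,0],[45,7,0],[65,10,0],[85,14,0],[97,17,0],[97,17,-10],[97,17,-10]], turn=[[0,0,0],[0,0,0],[0,0,0],[0,0,0],[0,0,0],[0,0,0],[0,0,0],[0,0,0]])

```text
time_s: 10.4
position: [0.6147, -0.2322, 0.0699]
tcp_rot: [[-0.001, -0.178, 0.984], [-0.002, 0.984, 0.178], [-1.0, -0.002, -0.001]]
force: [0.9, 0.6, -2.2]
opening: 0.186
```

```bash
cat > pr.py <<'E'
from rig import bot
import numpy as np
c,s=.9844,.1759
def st():
    S=bot.read_state();p=S["position"]*1000
    print("u,v",p[0]*c+p[1]*s,-p[0]*s+p[1]*c,"pos",p.round(2),"F",S["force"].round(2),"Fuv",round(S["force"][0]*c+S["force"][1]*s,2),round(-S["force"][0]*s+S["force"][1]*c,2),S["tcp_rot"].round(4).tolist());return S
E
python3 - <<'E'
from pr import *;import cv2,pickle
S=st()
for n in("side","top"):
    c=bot.capture(n);pickle.dump(c,open(f"{n}5.pkl","wb"))
    cv2.imwrite(f"pics/{n}5.png",cv2.resize(c["img"][150:350,180:380] if n=="side" else c["img"][110:290,80:330],None,fx=3,fy=3,interpolation=2))
E
```

```text
u,v 564.306992112952 -336.6650115306921 pos [ 614.73 -232.16   69.86] F [ 0.88  0.62 -2.22] Fuv 0.98 0.45 [[-0.0006, -0.1778, 0.9841], [-0.0018, 0.9841, 0.1778], [-1.0, -0.0017, -0.001]]
```

View pics/side5.png

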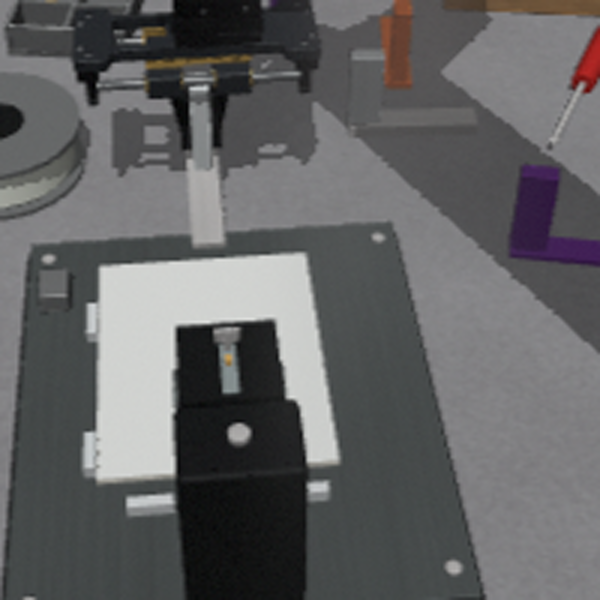

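View pics/top5.png

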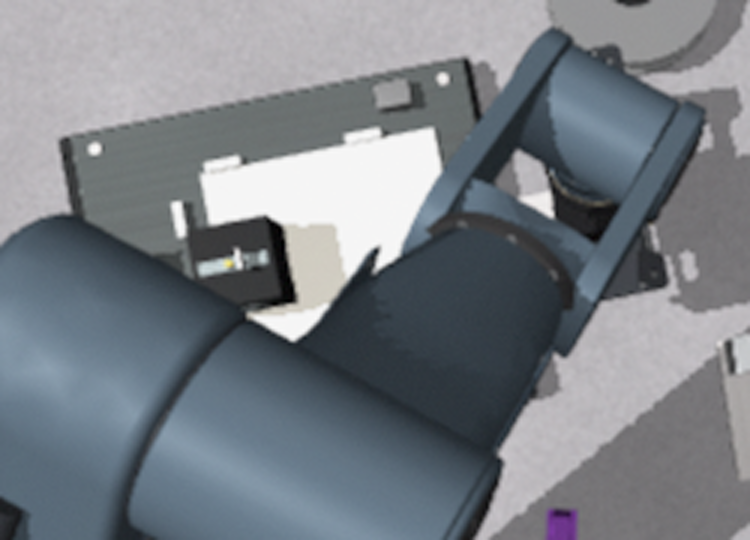

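Request:
send_rows(fingers=[0,0,0,0,0,0,0,0,0,0], dp=[[0,0,1.5],[-0.5,3,1.5],[-1,6,1.5],[-1.6,9,1.5],[-2.1,12,1.5],[-2.7,15,1.5],[-3,17,1.5],[-3.4,19,1.5],[-3.7,21,1.5],[-4.1,23,1.5]], turn=[[0,0,0],[0,0,0],[0,0,0],[0,0,0],[0,0,0],[0,0,0],[0,0,0],[0,0,0],[0,0,0],[0,0,0]])

```text
time_s: 11.33
position: [0.6095, -0.2104, 0.0722]
tcp_rot: [[-0.001, -0.177, 0.984], [-0.003, 0.984, 0.177], [-1.0, -0.003, -0.002]]
force: [-0.6, -3.7, -2.3]
opening: 0.179
```

```bash
python3 - <<'E'
from pr import *;import cv2,pickle
S=st()
for n in("side",):
    c=bot.capture(n);pickle.dump(c,open(f"{n}6.pkl","wb"))
    cv2.imwrite(f"pics/{n}6.png",cv2.resize(c["img"][180:350,180:345] if n=="side" else c["img"][110:290,80:330],None,fx=3.5,fy=3.5,interpolation=2))
E
```

```text
u,v 563.0317530190484 -314.31966537747917 pos [ 609.55 -210.38   72.21] F [-0.6  -3.72 -2.34] Fuv -1.25 -3.55 [[-0.0015, -0.1773, 0.9842], [-0.0031, 0.9842, 0.1773], [-1.0, -0.0028, -0.002]]
```

View pics/side6.png

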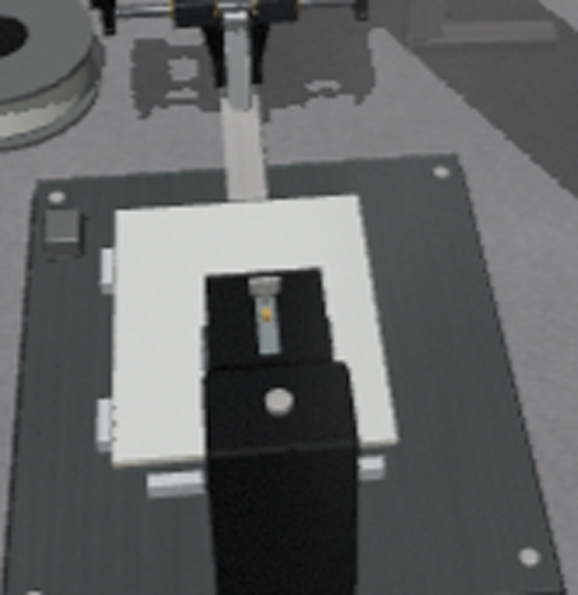

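Tip (crop 247,198) now pushes the plate's near edge; a few mm remain at the y stops (crop 370,455). Continue slowly.

Request:
send_rows(fingers=[0,0,0,0,0,0,0,0,0], dp=[[-0.2,1,0],[-0.3,2,0],[-0.5,3,0],[-0.7,4,0],[-0.9,5,0],[-1.1,6,0],[-1.2,7,0],[-1.4,8,0],[-1.4,8,0]], turn=[[0,0,0],[0,0,0],[0,0,0],[0,0,0],[0,0,0],[0,0,0],[0,0,0],[0,0,0],[0,0,0]])

```text
time_s: 12.13
position: [0.6078, -0.2011, 0.072]
tcp_rot: [[-0.002, -0.177, 0.984], [-0.001, 0.984, 0.177], [-1.0, -0.001, -0.002]]
force: [-0.4, -3.0, -2.3]
opening: 0.18
```

```bash
python3 - <<'E'
from pr import *;import cv2,pickle
S=st()
for n in("side",):
    c=bot.capture(n);pickle.dump(c,open(f"{n}6.pkl","wb"))
    cv2.imwrite(f"pics/{n}7.png",cv2.resize(c["img"][180:350,180:345] if n=="side" else c["img"][110:290,80:330],None,fx=3.5,fy=3.5,interpolation=2))
E
```

```text
u,v 562.9890096640491 -304.8824021733915 pos [ 607.84 -201.1    72.03] F [-0.44 -3.   -2.34] Fuv -0.96 -2.88 [[-0.0021, -0.1771, 0.9842], [-0.0014, 0.9842, 0.1771], [-1.0, -0.001, -0.0024]]
```

View pics/side7.png

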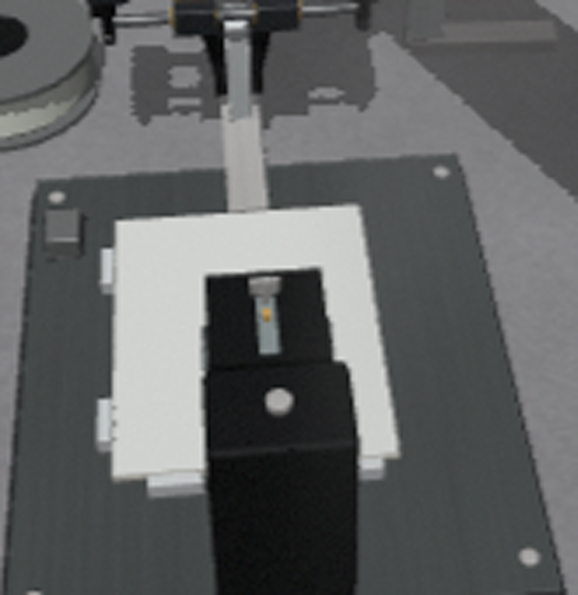

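Request:
send_rows(fingers=[0,0,0,0], dp=[[-0.1,0.6,0],[-0.2,1.2,0],[-0.3,1.8,0],[-0.3,1.8,0]], turn=[[0,0,0],[0,0,0],[0,0,0],[0,0,0]])

```text
time_s: 12.52
position: [0.6075, -0.1992, 0.072]
tcp_rot: [[-0.002, -0.177, 0.984], [-0.001, 0.984, 0.177], [-1.0, -0.001, -0.002]]
force: [-1.0, -2.8, -2.1]
opening: 0.183
```

Request:
send_rows(fingers=[0,0,0,0], dp=[[-0.1,0.6,0],[-0.2,1.2,0],[-0.3,1.8,0],[-0.3,1.8,0]], turn=[[0,0,0],[0,0,0],[0,0,0],[0,0,0]])

```text
time_s: 12.85
position: [0.6071, -0.1971, 0.072]
tcp_rot: [[-0.002, -0.177, 0.984], [-0.001, 0.984, 0.177], [-1.0, -0.0, -0.002]]
force: [-0.2, -3.5, -2.0]
opening: 0.181
```

Request:
send_rows(fingers=[0,0,0,0], dp=[[-0.1,0.6,0],[-0.2,1.2,0],[-0.3,1.8,0],[-0.3,1.8,0]], turn=[[0,0,0],[0,0,0],[0,0,0],[0,0,0]])

```text
time_s: 13.18
position: [0.6071, -0.1962, 0.0722]
tcp_rot: [[-0.002, -0.178, 0.984], [-0.003, 0.984, 0.178], [-1.0, -0.002, -0.002]]
force: [-0.9, -4.9, -3.4]
opening: 0.185
```

Request:
send_rows(fingers=[0,0,0,0], dp=[[-0.1,0.5,0],[-0.2,1,0],[-0.2,1.2,0],[-0.2,1.2,0]], turn=[[0,0,0],[0,0,0],[0,0,0],[0,0,0]])

```text
time_s: 13.52
position: [0.6073, -0.1961, 0.0725]
tcp_rot: [[-0.001, -0.179, 0.984], [-0.005, 0.984, 0.179], [-1.0, -0.005, -0.002]]
force: [-0.8, -7.1, -3.7]
opening: 0.18
```

Request:
send_rows(fingers=[0,0,0,0,0], dp=[[0.3,-2,0],[1,-6,0],[2,-12,4],[2,-12,10],[2,-12,10]], turn=[[0,0,0],[0,0,0],[0,0,0],[0,0,0],[0,0,0]])

```text
time_s: 13.93
position: [0.6101, -0.2085, 0.0837]
tcp_rot: [[0.001, -0.178, 0.984], [-0.005, 0.984, 0.178], [-1.0, -0.005, 0.0]]
force: [-0.4, -0.5, -2.8]
opening: 0.184
```

```bash
python3 - <<'E'
from pr import *;import cv2,pickle
S=st()
for n in("side","top"):
    c=bot.capture(n);pickle.dump(c,open(f"{n}8.pkl","wb"))
    cv2.imwrite(f"pics/{n}8.png",cv2.resize(c["img"][210:350,180:310] if n=="side" else c["img"][120:290,80:330],None,fx=4.2 if n=="side" else 3,fy=4.2 if n=="side" else 3,interpolation=2))
E
```

```text
u,v 563.9507388618695 -312.58119641074836 pos [ 610.15 -208.51   83.73] F [-0.42 -0.52 -2.81] Fuv -0.51 -0.44 [[0.0013, -0.1777, 0.9841], [-0.0052, 0.9841, 0.1777], [-1.0, -0.0054, 0.0003]]
```

View pics/side8.png

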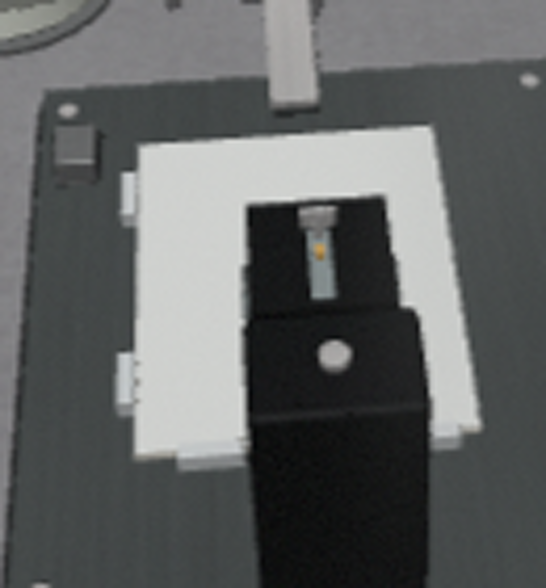

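View pics/top8.png

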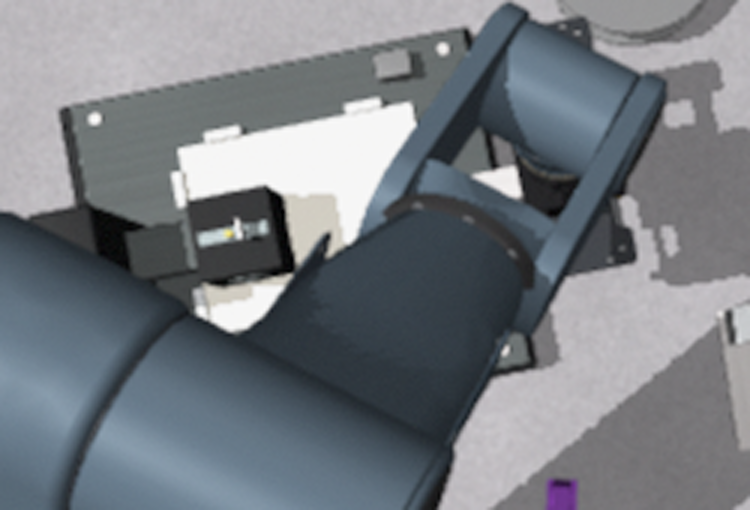

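```bash
python3 - <<'E'
from bed import *
ctr=np.array([567.2,4.8]);a=np.radians(10.13)
for f in("side0","side4","side8","top8"):
    c=pickle.load(open(f+".pkl","rb"));P=cloud(c);z=P[...,2]
    hsv=cv2.cvtColor(c["img"],cv2.COLOR_BGR2HSV)
    w=(hsv[...,2]>150)&(hsv[...,1]<60)&(z>.04)&(z<.06)
    n,l,st,ce=cv2.connectedComponentsWithStats(w.astype(np.uint8));i=1+np.argmax(st[1:,4])
    p=edges(c,l==i,.05,None)
    R=np.array([[np.cos(a),np.sin(a)],[-np.sin(a),np.cos(a)]]);q=((p-ctr)@R.T)
    def side(ax,sg,lo,hi):
        k=(q[:,1-ax]>lo)&(q[:,1-ax]<hi)&(q[:,ax]*sg>50)
        if k.sum()<8:return None
        L=q[k].astype(np.float32);L=L[abs(L[:,ax]-np.median(L[:,ax]))<8]
        s,b=np.polyfit(L[:,1-ax],L[:,ax],1);return round(float(b),2),round(float(s),4),len(L)
    # +x edge away from stops, -y edge, -x edge
    print(f,"+x",side(0,1,-30,30),"-x",side(0,-1,-80,60),"-y",side(1,-1,-50,70))
E
```

```text
side0 +x (72.96, 0.0023, 22) -x (-84.07, -0.0039, 49) -y (-117.88, 0.0026, 51)
side4 +x (87.58, -0.0101, 22) -x None -y (-133.83, 17.3123, 4)
side8 +x (87.92, 0.0199, 22) -x (-69.22, 0.0016, 49) -y (-98.88, -0.0011, 52)
top8 +x (89.79, 0.0017, 23) -x None -y (-36.6, -0.8861, 8)
```

```bash
python3 - <<'E'
from bed import *
c=pickle.load(open("side8.pkl","rb"));g=c["img"].astype(int)
P=cloud(c);z=P[...,2]
R=np.array([[.9844,.1759],[-.1759,.9844]]);ctr=np.array([567.2,4.8])
def uv(p): return (p[...,:2]*1000-ctr)@R.T
m=g.max(2)
print(m[258:300:2,228:290:1][:, :].shape)
for r in (262,266,270,274,278):
    row=m[r,225:290]; w=np.where(row>100)[0]
    # dark run edges: sub-pixel at 100
    L=[i for i in range(5,30) if row[i]>=110 and row[i+1]<110];Rr=[i for i in range(30,60) if row[i]<110 and row[i+1]>=110]
    i=L[-1];l=225+i+(row[i]-110)/(row[i]-row[i+1]+1e-9)
    i=Rr[0] if row[Rr[0]+3]>150 else Rr[-1];rr=225+i+(110-row[i])/(row[i+1]-row[i])
    a=uv(onz(c,l,r,.125));b=uv(onz(c,rr,r,.125));print(r,l,rr,a,b,"mid x",(a[0]+b[0])/2,b[0]-a[0])
for r in (216,220,224,228):
    row=m[r,235:265];print(r,row.tolist())
E
```

```text
(21, 62)
262 238.19444444444264 271.72549019607845 [31.99963379 29.00561191] [-32.88372642  35.22243313] mid x -0.44204631883858525 -64.88336021143576
266 238.3118279569859 272.47008547008545 [32.13602632 39.40723241] [-33.32826593  45.68809842] mid x -0.5961198067004041 -65.46429224552008
270 238.56097560974925 273.0133333333333 [32.0199015  49.63549484] [-33.38184474  55.91857568] mid x -0.6809716179995391 -65.40174624111027
274 237.48780487804282 273.8974358974359 [34.39049364 59.43257023] [-34.07591062  66.01850877] mid x 0.1572915076371828 -68.4664042618945
278 237.89552238804634 274.39252336448595 [33.96039046 69.31216555] [-34.03173727  75.8607069 ] mid x -0.035673407617682784 -67.99212772859983
216 [131, 132, 133, 133, 133, 134, 134, 132, 158, 170, 170, 169, 165, 166, 170, 171, 170, 170, 168, 142, 128, 131, 131, 133, 132, 131, 129, 130, 131, 130]
220 [130, 130, 130, 130, 130, 129, 129, 131, 150, 164, 168, 167, 164, 163, 168, 170, 167, 169, 170, 131, 125, 134, 133, 133, 131, 131, 131, 132, 134, 134]
224 [129, 129, 131, 133, 133, 133, 131, 129, 142, 160, 167, 167, 165, 164, 166, 167, 167, 168, 168, 142, 125, 131, 135, 134, 133, 133, 132, 133, 135, 133]
228 [96, 94, 97, 101, 94, 92, 95, 97, 103, 149, 165, 165, 164, 162, 164, 165, 167, 168, 168, 169, 117, 75, 74, 74, 74, 73, 75, 74, 73, 75]
```

```bash
python3 - <<'E'
from bed import *
c=pickle.load(open("side8.pkl","rb"))
R=np.array([[.9844,.1759],[-.1759,.9844]]);ctr=np.array([567.2,4.8])
for r,l,rr in((216,242.9,254.2),(220,243.0,254.0),(224,243.2,254.3),(228,243.9,255.0)):
    a=(onz(c,l,r,.0641)[:2]*1000-ctr)@R.T;b=(onz(c,rr,r,.0641)[:2]*1000-ctr)@R.T;print(r,a,b,(a+b)/2)
E
```

```text
216 [  16.6665526  -175.21505262] [ -10.38521488 -172.66833057] [   3.14066886 -173.94169159]
220 [  17.05338731 -160.76758144] [  -8.99627762 -158.31098248] [   4.02855485 -159.53928196]
224 [  17.19775721 -146.60575687] [  -8.80874817 -144.1491073 ] [   4.19450452 -145.37743208]
228 [  16.18028751 -132.63272488] [  -9.55274433 -130.19791692] [   3.31377159 -131.4153209 ]
```

Request:
send_rows(fingers=[0,0,0,0,0,0,0,0,0], dp=[[-4.2,3,1],[-7,15,1],[-9.5,30,1],[-12.5,45,1],[-15,60,1],[-18,75,1],[-21,92,1],[-24,110.3,0],[-24,110.3,0]], turn=[[0.005,0,0],[0.005,0,0],[0.005,0,0],[0.005,0,0],[0.005,0,0],[0.005,0,0],[0.005,0,0],[0.005,0,0],[0.005,0,0]])

```text
time_s: 14.78
position: [0.5832, -0.0924, 0.0826]
tcp_rot: [[-0.004, -0.181, 0.983], [0.003, 0.983, 0.181], [-1.0, 0.004, -0.003]]
force: [-0.1, -0.2, -4.7]
opening: 0.183
```

```bash
python3 - <<'E'
from pr import *;import cv2,pickle
S=st()
for n in("side",):
    c=bot.capture(n);pickle.dump(c,open(f"{n}9.pkl","wb"))
    cv2.imwrite(f"pics/{n}9.png",cv2.resize(c["img"][200:350,180:310],None,fx=4.2 if n=="side" else 3,fy=4.2 if n=="side" else 3,interpolation=2))
E
```

```text
u,v 557.8090208194889 -193.5074979848367 pos [583.15 -92.37  82.61] F [-0.11 -0.21 -4.74] Fuv -0.15 -0.19 [[-0.004, -0.1813, 0.9834], [0.0032, 0.9834, 0.1813], [-1.0, 0.0039, -0.0034]]
```

View pics/side9.png

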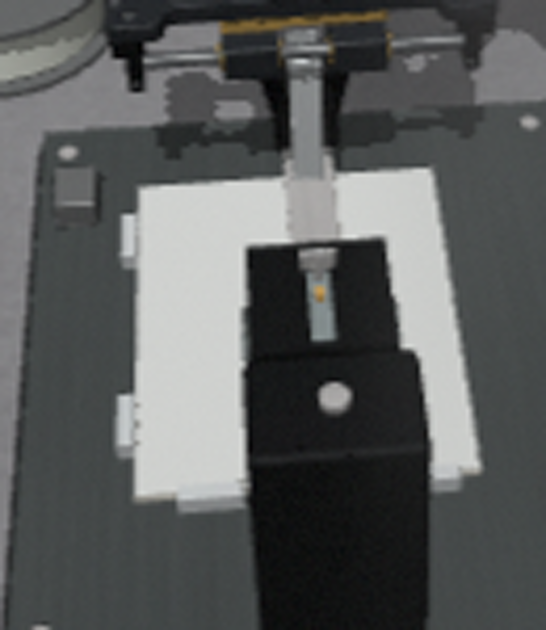

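Request:
send_rows(fingers=[0,0,0,0,0,0], dp=[[0,0,0],[1.2,-1.3,0],[2.4,-2.6,-2],[2.4,-2.6,-4],[2.4,-2.6,-6],[2.4,-2.6,-6]], turn=[[0,0,0],[-0.002,-0.002,-0.005],[-0.002,-0.002,-0.005],[-0.002,-0.002,-0.005],[-0.002,-0.002,-0.005],[-0.002,-0.002,-0.005]])

```text
time_s: 15.33
position: [0.5863, -0.0974, 0.0762]
tcp_rot: [[-0.001, -0.176, 0.984], [-0.0, 0.984, 0.176], [-1.0, -0.0, -0.001]]
force: [-0.3, -1.0, -3.9]
opening: 0.182
```

```bash
python3 - <<'E'
from pr import *
S=st()
E
```

```text
u,v 559.9894018058155 -198.96264507244197 pos [586.26 -97.36  76.18] F [-0.29 -0.98 -3.89] Fuv -0.46 -0.92 [[-0.0012, -0.1758, 0.9844], [-0.0004, 0.9844, 0.1758], [-1.0, -0.0002, -0.0012]]
```

Request:
send_rows(fingers=[0,0,0,0,0], dp=[[-0.2,0,-0.3],[-0.3,0,-0.6],[-0.3,0,-0.9],[-0.3,0,-1.2],[-0.3,0,-1.2]], turn=[[0,0,0],[0,0,0],[0,0,0],[0,0,0],[0,0,0]])

```text
time_s: 15.75
position: [0.586, -0.0974, 0.075]
tcp_rot: [[-0.001, -0.176, 0.984], [-0.0, 0.984, 0.176], [-1.0, -0.0, -0.001]]
force: [-0.3, -0.6, -3.7]
opening: 0.182
```

Request:
send_rows(fingers=[0,0,0,0], dp=[[0,0,-0.2],[0,0,-0.4],[0,0,-0.6],[0,0,-0.6]], turn=[[0,0,0],[0,0,0],[0,0,0],[0,0,0]])

```text
time_s: 16.08
position: [0.5861, -0.0974, 0.0746]
tcp_rot: [[-0.001, -0.176, 0.984], [-0.0, 0.984, 0.176], [-1.0, -0.0, -0.001]]
force: [-0.8, 0.4, -1.5]
opening: 0.182
```

Request:
send_rows(fingers=[0,0,0,0,0,0,0,0], dp=[[0,0,0.3],[-0.4,2,0.3],[-0.7,4,0.3],[-1.1,6,0.3],[-1.4,8,0.3],[-1.9,11,0.3],[-2.5,14,0.3],[-2.9,16,0.3]], turn=[[0,0,0],[0,0,0],[0,0,0],[0,0,0],[0,0,0],[0,0,0],[0,0,0],[0,0,0]])

```text
time_s: 16.75
position: [0.5829, -0.0808, 0.0749]
tcp_rot: [[-0.001, -0.176, 0.984], [-0.0, 0.984, 0.176], [-1.0, 0.0, -0.001]]
force: [-0.3, 0.5, -4.2]
opening: 0.18
```

Request:
send_rows(fingers=[0,0,0,0,0,0,0,0,0], dp=[[0,0,0],[-0.2,1,0],[-0.4,2,0],[-0.5,3,0],[-0.7,4,0],[-0.9,5,0],[-1.1,6,0],[-1.2,7,0],[-1.4,8,0]], turn=[[0,0,0],[0,0,0],[0,0,0],[0,0,0],[0,0,0],[0,0,0],[0,0,0],[0,0,0],[0,0,0]])

```text
time_s: 17.5
position: [0.5816, -0.0727, 0.0749]
tcp_rot: [[-0.001, -0.176, 0.984], [-0.0, 0.984, 0.176], [-1.0, 0.0, -0.001]]
force: [0.4, -0.1, -3.8]
opening: 0.179
```

```bash
python3 - <<'E'
from pr import *
S=st()
E
```

```text
u,v 559.6964277814242 -173.882734551699 pos [581.56 -72.72  74.91] F [ 0.39 -0.15 -3.85] Fuv 0.36 -0.21 [[-0.0012, -0.1759, 0.9844], [-0.0002, 0.9844, 0.1759], [-1.0, 0.0001, -0.0012]]
```

Request:
send_rows(fingers=[0,0,0,0,0,0,0,0], dp=[[-0.2,1.2,0],[-0.4,2.4,0],[-0.6,3.6,0],[-0.9,4.8,0],[-1.1,6,0],[-1.3,7.2,0],[-1.5,8.4,0],[-1.6,9,0]], turn=[[0,0,0],[0,0,0],[0,0,0],[0,0,0],[0,0,0],[0,0,0],[0,0,0],[0,0,0]])

```text
time_s: 18.17
position: [0.5798, -0.0635, 0.0749]
tcp_rot: [[-0.001, -0.176, 0.984], [-0.0, 0.984, 0.176], [-1.0, 0.0, -0.001]]
force: [-0.0, -0.2, -3.1]
opening: 0.184
```

Request:
send_rows(fingers=[0,0,0,0,0,0], dp=[[-0.2,1,0],[-0.4,2,0],[-0.5,3,0],[-0.7,4,0],[-0.9,5,0],[-0.9,5,0]], turn=[[0,0,0],[0,0,0],[0,0,0],[0,0,0],[0,0,0],[0,0,0]])

```text
time_s: 18.67
position: [0.579, -0.0584, 0.0749]
tcp_rot: [[-0.001, -0.176, 0.984], [-0.0, 0.984, 0.176], [-1.0, 0.0, -0.001]]
force: [0.4, -0.6, -4.6]
opening: 0.182
```

```bash
python3 - <<'E'
from pr import *;import cv2,pickle
S=st()
for n in("side","top"):
    c=bot.capture(n);pickle.dump(c,open(f"{n}10.pkl","wb"))
    cv2.imwrite(f"pics/{n}10.png",cv2.resize(c["img"][255:310,225:285] if n=="side" else c["img"][165:225,130:200],None,fx=8,fy=8,interpolation=2))
E
```

```text
u,v 559.679817439643 -159.33929014096796 pos [578.99 -58.41  74.9 ] F [ 0.39 -0.61 -4.63] Fuv 0.28 -0.67 [[-0.0012, -0.1762, 0.9844], [-0.0002, 0.9844, 0.1762], [-1.0, 0.0, -0.0012]]
```

View pics/side10.png

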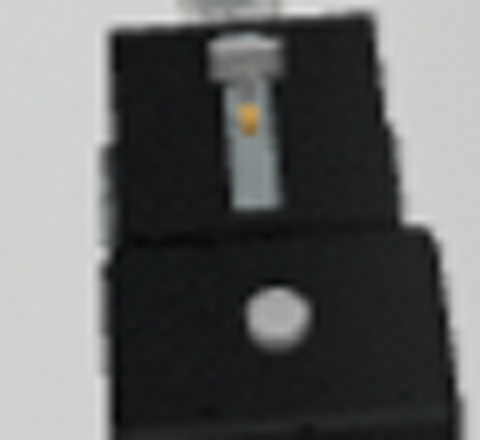

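View pics/top10.png

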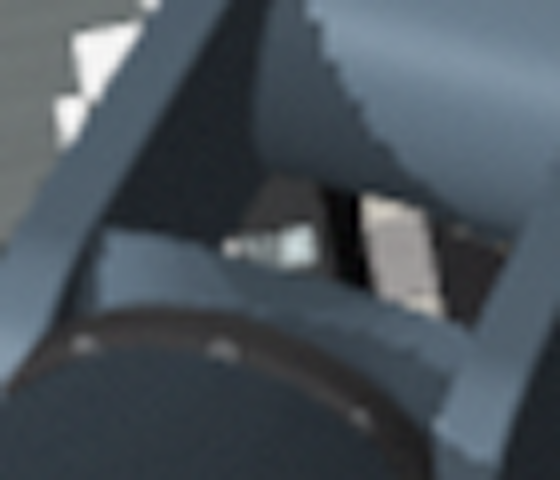

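```bash
cat > flag.py <<'E'
from pr import *
import pickle
def flag(c):
    g=c["img"].min(2).astype(float)[256:284,248:262];col=g[:,:].copy()
    im=c["img"][256:284,248:264].astype(float)
    o=np.clip(im[...,2]-im[...,0]-30,0,None);r=np.arange(256,284)
    br=np.clip(g[:12]-110,0,None)
    return "orange row %.2f"%((o.sum(1)*r).sum()/o.sum()),"bright row %.2f"%((br.sum(1)*r[:12]).sum()/br.sum()),g[:,5:9].mean(1).astype(int).tolist()
if __name__=="__main__":
    st();c=bot.capture("side");pickle.dump(c,open("last.pkl","wb"));print(flag(c))
E
python3 -c "
import pickle;from flag import *
for n in('side0','side8','side10'): print(n,flag(pickle.load(open(n+'.pkl','rb'))))"
```

```text
side0 ('orange row 269.24', 'bright row 257.17', [198, 125, 42, 126, 134, 111, 107, 107, 93, 105, 108, 118, 104, 94, 83, 87, 107, 105, 105, 104, 98, 97, 93, 94, 93, 45, 23, 17])
side8 ('orange row 269.24', 'bright row 257.44', [205, 130, 45, 132, 140, 116, 112, 111, 97, 110, 112, 123, 109, 99, 87, 91, 110, 110, 109, 109, 103, 102, 98, 97, 98, 45, 25, 19])
side10 ('orange row 269.23', 'bright row 258.25', [156, 108, 39, 107, 162, 130, 112, 118, 113, 95, 110, 117, 108, 99, 88, 92, 112, 111, 110, 110, 102, 102, 98, 98, 98, 47, 26, 20])
```

Request:
send_rows(fingers=[0,0,0,0,0], dp=[[-0.2,1,0],[-0.4,2,0],[-0.5,3,0],[-0.7,4,0],[-0.7,4,0]], turn=[[0,0,0],[0,0,0],[0,0,0],[0,0,0],[0,0,0]])

```text
time_s: 19.18
position: [0.5783, -0.0544, 0.0749]
tcp_rot: [[-0.001, -0.176, 0.984], [-0.0, 0.984, 0.176], [-1.0, -0.0, -0.001]]
force: [-0.3, -0.8, -3.9]
opening: 0.186
```

```bash
python3 flag.py
```

```text
u,v 559.7010906328396 -155.25318346351827 pos [578.29 -54.38  74.91] F [-0.32 -0.76 -3.91] Fuv -0.45 -0.69 [[-0.0012, -0.1764, 0.9843], [-0.0003, 0.9843, 0.1764], [-1.0, -0.0001, -0.0012]]
('orange row 269.20', 'bright row 259.05', [133, 84, 32, 108, 126, 141, 158, 117, 119, 122, 106, 91, 102, 96, 88, 92, 112, 110, 111, 110, 104, 103, 98, 98, 98, 46, 23, 19])
```

Request:
send_rows(fingers=[0,0,0,0], dp=[[-0.1,0.4,0],[-0.1,0.8,0],[-0.2,1.2,0],[-0.2,1.2,0]], turn=[[0,0,0],[0,0,0],[0,0,0],[0,0,0]])

```text
time_s: 19.57
position: [0.5784, -0.0539, 0.0751]
tcp_rot: [[-0.001, -0.177, 0.984], [-0.002, 0.984, 0.177], [-1.0, -0.001, -0.001]]
force: [0.4, -4.2, -2.1]
opening: 0.181
```

```bash
python3 flag.py
```

```text
u,v 559.9237132493286 -154.84826298667596 pos [578.44 -53.94  75.12] F [ 0.38 -4.17 -2.13] Fuv -0.36 -4.17 [[-0.0005, -0.177, 0.9842], [-0.0016, 0.9842, 0.177], [-1.0, -0.0014, -0.0008]]
('orange row 269.19', 'bright row 259.34', [132, 80, 33, 108, 126, 137, 164, 118, 123, 118, 111, 92, 102, 96, 87, 93, 111, 111, 111, 110, 103, 103, 98, 99, 98, 46, 22, 17])
```

Request:
send_rows(fingers=[0,0,0,0], dp=[[0,0,-0.2],[0,0.1,-0.4],[0,0.1,-0.6],[0,0.1,-0.6]], turn=[[0,0,0],[0.001,0,0],[0.001,0,0],[0.001,0,0]])

```text
time_s: 19.95
position: [0.5786, -0.0541, 0.0747]
tcp_rot: [[-0.0, -0.177, 0.984], [-0.001, 0.984, 0.177], [-1.0, -0.001, -0.0]]
force: [-0.6, -3.1, -0.8]
opening: 0.185
```

```bash
python3 flag.py
```

```text
u,v 560.0216923022846 -154.9846418727601 pos [578.56 -54.06  74.73] F [-0.61 -3.05 -0.83] Fuv -1.14 -2.9 [[-0.0002, -0.1768, 0.9842], [-0.0006, 0.9842, 0.1768], [-1.0, -0.0006, -0.0004]]
('orange row 269.19', 'bright row 259.31', [131, 85, 32, 108, 126, 137, 163, 119, 118, 119, 108, 92, 102, 96, 88, 93, 112, 111, 110, 109, 104, 103, 99, 98, 98, 46, 23, 19])
```

Request:
send_rows(fingers=[0.2,0.25,0.3,0.35,0.4,0.5,0.5,0.5,0.5,0.5], dp=[[0,0,0],[0,0,0],[0,0,0],[0,0,0],[0,0,0],[0,0,0],[0,0,0],[0,0,0],[0,0,0],[0,0,0]], turn=[[0,0,0],[0,0,0],[0,0,0],[0,0,0],[0,0,0],[0,0,0],[0,0,0],[0,0,0],[0,0,0],[0,0,0]])

```text
time_s: 20.83
position: [0.5786, -0.0541, 0.0747]
tcp_rot: [[-0.0, -0.177, 0.984], [-0.001, 0.984, 0.177], [-1.0, -0.001, -0.0]]
force: [-0.3, 0.4, 0.0]
opening: 0.497
```

```bash
python3 flag.py;python3 -c "
import pickle,cv2;c=pickle.load(open('last.pkl','rb'));cv2.imwrite('pics/s12.png',cv2.resize(c['img'][180:350,180:345],None,fx=3.5,fy=3.5,interpolation=2))"
```

```text
u,v 560.0278324300651 -154.975826053158 pos [578.56 -54.05  74.7 ] F [-0.26  0.39  0.01] Fuv -0.19 0.43 [[-0.0002, -0.1768, 0.9842], [-0.0007, 0.9842, 0.1768], [-1.0, -0.0006, -0.0003]]
('orange row 269.21', 'bright row 259.08', [131, 89, 34, 108, 126, 136, 161, 119, 113, 115, 105, 92, 102, 96, 88, 92, 111, 111, 110, 110, 104, 102, 99, 98, 98, 46, 24, 18])
```

View pics/s12.png

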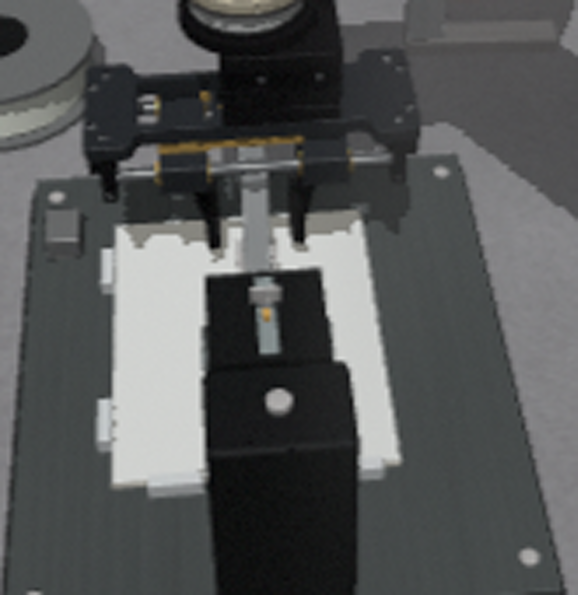

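Fingers (crop 212,240 and 298,235) are clear of the handle (255,225). The flag (265,292) stayed forward. Lift straight up.

Request:
send_rows(fingers=[0.5,0.5,0.5,0.5,0.5,0.5,0.5,0.5,0.5,0.5], dp=[[0,0,5],[0,0,15],[0,0,30],[0,0,50],[0,0,75],[0,0,100],[0,0,125],[0,0,150],[0,-30,160],[0,-60,160]], turn=[[0,0,0],[0,0,0],[0,0,0],[0,0,0],[0,0,0],[0,0,0],[0,0,0],[0,0,0],[0,0,0],[0,0,0]])

```text
time_s: 21.72
position: [0.5806, -0.1139, 0.2397]
tcp_rot: [[0.008, -0.18, 0.984], [-0.004, 0.984, 0.18], [-1.0, -0.005, 0.007]]
force: [1.0, -0.8, -0.1]
opening: 0.5
```

Request:
send_rows(fingers=[0.5,0.5,0.5,0.5,0.5,0.5,0.5,0.5], dp=[[0,-30,0],[0,-60,0],[0,-90,0],[0,-120,0],[0,-150,0],[0,-170,0],[0,-180,0],[0,-180,0]], turn=[[0,0,0],[0,0,0],[0,0,0],[0,0,0],[0,0,0],[0,0,0],[0,0,0],[0,0,0]])

```text
time_s: 22.38
position: [0.5804, -0.2963, 0.2403]
tcp_rot: [[0.009, -0.178, 0.984], [-0.005, 0.984, 0.178], [-1.0, -0.006, 0.008]]
force: [-0.5, -0.5, 0.7]
opening: 0.501
```

```bash
python3 flag.py; python3 - <<'E'
from rig import bot
import cv2,pickle
for n in("side","top"):
    c=bot.capture(n);pickle.dump(c,open(f"{n}13.pkl","wb"));cv2.imwrite(f"pics/{n}13.png",cv2.resize(c["img"][150:350,170:370] if n=="side" else c["img"][110:290,80:340],None,fx=3,fy=3,interpolation=2))
E
```

```text
u,v 519.2412782846162 -393.73130520215 pos [ 580.41 -296.26  240.27] F [-0.49 -0.45  0.75] Fuv -0.57 -0.36 [[0.0087, -0.1776, 0.9841], [-0.0048, 0.9841, 0.1776], [-1.0, -0.0063, 0.0077]]
('orange row 269.19', 'bright row 258.85', [125, 83, 32, 102, 119, 130, 153, 113, 107, 109, 99, 86, 96, 90, 83, 87, 106, 105, 105, 103, 97, 97, 93, 93, 92, 43, 22, 17])
```

View pics/side13.png

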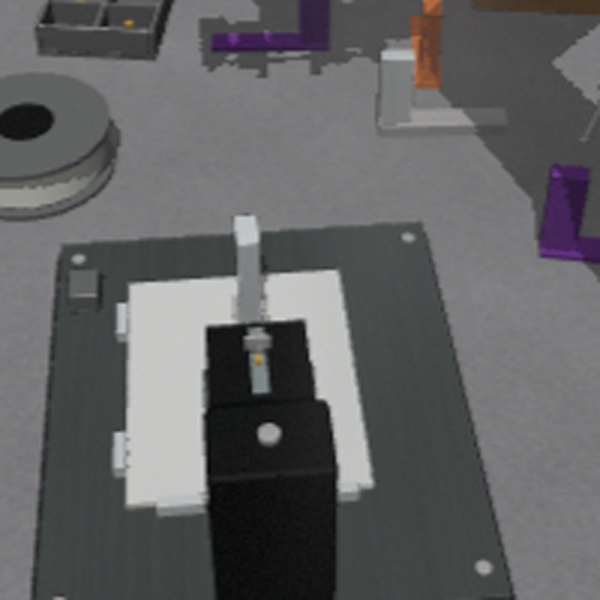

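View pics/top13.png

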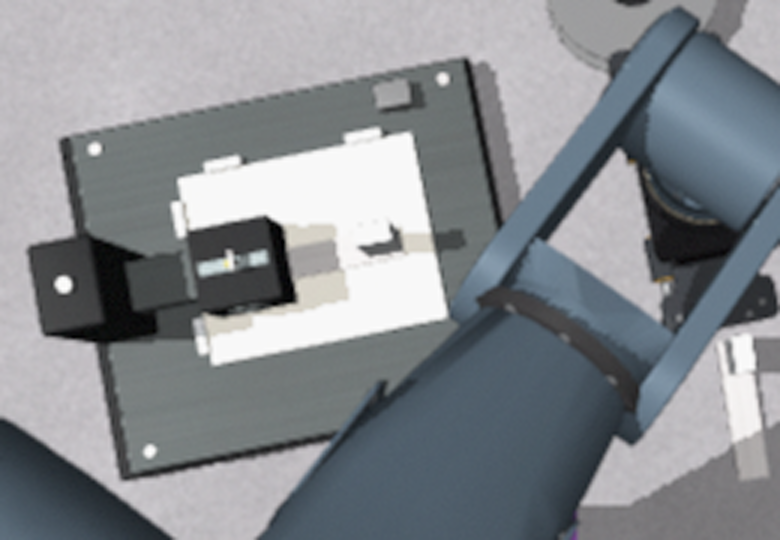

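```bash
python3 - <<'E'
from bed import *
ctr=np.array([567.2,4.8]);a=np.radians(10.13)
R=np.array([[np.cos(a),np.sin(a)],[-np.sin(a),np.cos(a)]])
for f in("side8","side13"):
    c=pickle.load(open(f+".pkl","rb"));z=cloud(c)[...,2];hsv=cv2.cvtColor(c["img"],cv2.COLOR_BGR2HSV)
    w=((hsv[...,2]>150)&(hsv[...,1]<60)&(z>.04)&(z<.06)).astype(np.uint8)
    n,l,st,ce=cv2.connectedComponentsWithStats(w);i=1+np.argmax(st[1:,4])
    q=(edges(c,l==i,.05,None)-ctr)@R.T
    L=q[(q[:,0]<-55)&(abs(q[:,1])<70)];M=q[(q[:,1]<-85)&(q[:,0]>30)&(q[:,0]<75)]
    print(f,"-x edge",np.polyfit(L[:,1],L[:,0],1).round(4),"-y edge",np.median(M[:,1]).round(2))
E
python3 -c "
from rig import bot
print(bot.hand_in())"
```

```text
side8 -x edge [ 2.5000e-03 -6.9247e+01] -y edge -99.1
the job is handed in; nothing more can be done
NoneTraceback (most recent call last):
  File "<stdin>", line 10, in <module>
    raise TypeError("expected non-empty vector for x")
TypeError: expected non-empty vector for x
```

The job is handed in at about 22.5 s on the robot clock; no verdict was reported.

**What I did**
- I picked the thin gauge by its blade height (5.5 mm in the depth map, against 12 mm for the thick one).
- I pushed the plate with the blade's side onto the x stops, stalling at 5 N, then with the tip onto the y stops, stalling at 7 N.
- I touched the blade down on the plate and slid it into the slot. The hard stop came at 4 N, with the tip about 25 mm inside and within about 0.5 mm of centre.
- I lowered the gauge onto the plate, released it and withdrew.

**Last checks**
- **Trip plate:** the flag showed the same image profile after release and after withdrawal as at the hard stop.
- **Gauge and robot:** the gauge stands upright in the slot, and the robot is clear of everything.
- **Other objects:** the plate still looked tight against all four stops. The thick gauge and grey test print showed no visible movement, though I did not measure them.

**Failed or disagreed**
- The final numeric check of the plate's edges crashed and gave no number, because its selection was empty. I had chained the hand-in to run regardless. The last numbers are from just before insertion: square within about 0.003 rad, both edges within 1 mm of nominal. After that I have only the pictures.
- The two cameras disagreed by about 4 mm in world y, so I set positions from contact instead.

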